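Swipe the desk light up to full on its curved touch dimmer

ROBOT

A 7-joint arm with a two-finger parallel gripper is mounted at the origin on the work surface. World frame = base frame: x ahead of the robot, y to its left, z up, the work surface at z = 0. Lengths are in m, angles in rad, forces in N, time in s.
With the tool pointing down it reaches from about 0.4 to 0.85 m from the base axis. Payload 10.4 kg.
Tool frame: the origin (TCP) lies between the finger pads; the fingertips stand 19 mm ahead of it and the grasp point (between the pads) is the TCP; z points along the fingers, x is the direction in which the jaws open and shut, and the axes are right-handed (so a half turn about z gives the same grasp; the last joint's range is limited). The gripper opens to 87 mm and grips with 3 to 60 N. Pads are 19 mm wide; open, the fingers measure 117 mm over their backs; the gripper's body (75 mm by 190 mm) begins 51 mm behind the grasp point.
Start: joints at [-1.247, 0.332, -0.065, 1.46, 0.022, 1.35, -0.088], TCP at [0.212, 0.588, 0.242] pointing down, gripper open.
Joint ranges: [-2.6, 2.6], [-0.5, 2.12], [-1.47, 1.34], [0.16, 2.42], [-1.27, 4.41], [0.06, 2.06], [-2.6, 2.6]. Speed limits (rad/s): [2.22, 2.22, 2.79, 2.79, 3.14, 3.14, 3.14].

INTERFACE

Orientations are given as a unit quaternion [x, y, z, w].
In Python, from bench import * gives the robot as it stands.
- The arm moves only by the tool step_arm, never from a script. Its argument "commands" is a list of rows, each a list of 6 numbers: the shift along the tool's x, y, z in m, then the turn, a rotation vector about the tool's x, y, z in rad. In form: [[tx, ty, tz, rx, ry, rz], ...]. A call has 1 to 12 rows; each row shifts and turns the commanded pose from where the row before left it, along the tool's axes as they then stand; what a row does not reach is not made up. A row lasts 1/10 s, in which the tool goes at most 50 mm and 8.59 degrees, less where a joint would pass 70% of its speed; a pose out of reach is approached as far as the arm can. A call with a gripper value outside its range is refused whole. "gripper" is the opening, from 0 (shut) to 1 (fully open), set as the call begins (left out, the last holds). The fingers move at their own pace and stop on an object; "grip_force" is the grip in N (left out, the last holds). Time passes only in rows, so rows that do not move let the fingers close. It gives the time, the measured TCP pose, the force and the opening at its end, in the units of the state.
- read_state(): the state, without advancing time (a new reading comes with each control period).
- camera(name): name is "scene" or "top" or "wrist"; returns the picture (384x512x3 uint8, red, green, blue); there is no depth.
- get_calibration(name): a dict with "fx", "fy", "cx", "cy" (pixels), "R" (3x3) and "t" (3): a world point X has camera coordinates R X + t. Camera axes: x right, y down, z forward; pixel columns grow to the right and rows downward; lengths in m; the calibration is good to about 2 mm. The wrist camera is an equidistant fisheye: a pixel r from the principal point sees the ray r / f radians off the axis. A picture is of the moment at which its call begins: read the wrist's pose just before it. get_calibration takes no time and is no camera call; for the wrist camera it gives the pose at the moment of the call.
- close_job(): hands the job in, once; it reports no verdict.
The state is a dict: "time": time; "joint_positions": joint angles; "joint_vel": joint speeds; "joint_torque": joint torques, N m; "ee_pos": TCP position; "eef_rot": TCP orientation; "ft_force": force on the tool from outside, world axes, zero at the start; "torque": the same for the moment, N m; "width": finger opening in m.
Only numpy, scipy, OpenCV 4.12 (cv2) and the standard library are available. Lean on these libraries where they do the work, as an engineer would, in place of code of your own. Each camera call takes 0.05 s, during which the arm holds its last target. There are 200 camera calls.

TASK

Turn the desk light up to full: with the gripper shut, lightly run the fingertips along the curved black touch strip, touching each raised mark in order from the red one at one end to the yellow one at the other. Finish while holding: keep the fingertips resting lightly on the yellow mark, so that the strip stays pressed in a little. Do not shift, grip or lift the dimmer, and leave the other things on the desk alone.

Things in the scene. Friction and masses are not known exactly. Their poses are not given: they have to be found in the camera images.
- dimmer: white C-shaped dimmer console, loose, 0.9 kg, at any yaw: an arc of mean radius 110 mm, 56 mm wide, 22 mm tall, spanning 156 deg plus round ends; a flat red disc marks its red end, a flat yellow one its yellow end (26 mm, colour only, not marks to touch). Origin: centre of the arc's circle, at desk height, inside the curve; x points to the middle of the arc (mark4), y to the mark7 end, z up
- strip (a joint): travel of the black touch strip: a sprung arc 28 mm wide along the middle of the console, mean radius 110 mm, its top 30 mm above the desk when free (8 mm above the white housing). The whole strip sinks level: 0 = free, 0.007 m = at its stop. It takes about 1 N to start it and 0.7 N more per mm, about 6 N at the stop; it springs back
- mark1: raised rounded ridge across the black strip (RED: the first, dimmest mark), 12 mm long across the strip, about 9 mm wide along it, standing 1.5 mm proud, so its top is 31.5 mm above the desk when the strip is free. It sinks with the strip. Origin: centre of its top; x points along the ridge (radially outward from the arc's centre), y along the strip towards the next higher mark, z up. Neighbouring marks are 42 mm apart along the arc (22 deg)
- mark2: raised rounded ridge across the black strip (white, number 2 of 7), 14 mm long across the strip, about 9 mm wide along it, standing 1.5 mm proud, so its top is 31.5 mm above the desk when the strip is free. It sinks with the strip. Origin: centre of its top; x points along the ridge (radially outward from the arc's centre), y along the strip towards the next higher mark, z up. Neighbouring marks are 42 mm apart along the arc (22 deg)
- mark3: raised rounded ridge across the black strip (white, number 3 of 7), 16 mm long across the strip, about 9 mm wide along it, standing 1.5 mm proud, so its top is 31.5 mm above the desk when the strip is free. It sinks with the strip. Origin: centre of its top; x points along the ridge (radially outward from the arc's centre), y along the strip towards the next higher mark, z up. Neighbouring marks are 42 mm apart along the arc (22 deg)
- mark4: raised rounded ridge across the black strip (white, number 4 of 7), 18 mm long across the strip, about 9 mm wide along it, standing 1.5 mm proud, so its top is 31.5 mm above the desk when the strip is free. It sinks with the strip. Origin: centre of its top; x points along the ridge (radially outward from the arc's centre), y along the strip towards the next higher mark, z up. Neighbouring marks are 42 mm apart along the arc (22 deg)
- mark5: raised rounded ridge across the black strip (white, number 5 of 7), 20 mm long across the strip, about 9 mm wide along it, standing 1.5 mm proud, so its top is 31.5 mm above the desk when the strip is free. It sinks with the strip. Origin: centre of its top; x points along the ridge (radially outward from the arc's centre), y along the strip towards the next higher mark, z up. Neighbouring marks are 42 mm apart along the arc (22 deg)
- mark6: raised rounded ridge across the black strip (white, number 6 of 7), 22 mm long across the strip, about 9 mm wide along it, standing 1.5 mm proud, so its top is 31.5 mm above the desk when the strip is free. It sinks with the strip. Origin: centre of its top; x points along the ridge (radially outward from the arc's centre), y along the strip towards the next higher mark, z up. Neighbouring marks are 42 mm apart along the arc (22 deg)
- mark7: raised rounded ridge across the black strip (YELLOW: the last, brightest mark), 24 mm long across the strip, about 9 mm wide along it, standing 1.5 mm proud, so its top is 31.5 mm above the desk when the strip is free. It sinks with the strip. Origin: centre of its top; x points along the ridge (radially outward from the arc's centre), y along the strip towards the next higher mark, z up. Neighbouring marks are 42 mm apart along the arc (22 deg)
- glue: bystander, loose: orange glue stick, round, 26 mm across, 52 mm tall, standing inside the curve of the dimmer. Origin: centre of underside
- eraser: bystander, loose: white eraser in a green sleeve, 24 x 50 x 14 mm, lying near the open side of the dimmer. Origin: centre of underside
- adapter: bystander, loose: white charger cube, 42 x 42 x 30 mm, near the open side of the dimmer. Origin: centre of underside
- mouse: bystander, loose: black computer mouse, 105 x 60 x 33 mm. Origin: centre of underside
- tumbler: bystander, loose: clear glass tumbler, 72 mm across, 100 mm tall. Origin: centre of underside
- notes: bystander, loose: block of yellow and orange note paper, 76 x 76 x 24 mm. Origin: centre of underside
- jar: bystander, loose: jar with a green cap, 64 mm across, 75 mm tall. Origin: centre of underside

How it is judged:
By the outcome, as a careful person would: the job done as asked, in the order asked, and still so for the second after the job is handed in, while the arm keeps its last pose, push and grip.
It also fails if it takes over 51 s, if anything falls off the work surface, if the arm or the gripper's body presses on something with over 40 N, if the wrist force passes 120 N, or if a joint passes its speed limit or range.

## Working session

There is one attempt and no reset: what is moved stays moved. The work goes in short steps, Python scripts to look and compute and a tool call to move; the robot and the scene stay as the last step left them, time stands still between calls to the robot, and variables do not carry over. Pictures are saved under pics/ and viewed, on a budget of 10 in all, crops included, one or two more only if the job needs it, and the job is handed in when it is done.

Besides the shell and the picture viewer there is one more tool, called after ">>>" by a JSON object that holds its "name" and its "arguments". step_arm: Moves the arm, as the interface text tells. Its arguments: {"type":"object","properties":{"commands":{"type":"array","items":{"type":"array","items":{"type":"number"}}},"gripper":{"type":"number"},"grip_force":{"type":"number"}},"required":["commands"]}

```bash
mkdir -p pics; ls
python3 - <<'E'
from bench import *
import cv2,numpy as np
s=read_state(); print({k:np.round(v,4) for k,v in s.items()})
for n in ["top","scene"]:
    im=camera(n); cv2.imwrite(f"pics/{n}0.png",im[:,:,::-1]); c=get_calibration(n)
    print(n,{k:np.round(v,4).tolist() for k,v in c.items()})
E
```

```text
pics
{'time': np.float64(0.0), 'joint_positions': array([-1.2466,  0.3329, -0.0647,  1.461 ,  0.0216,  1.3499, -0.0885]), 'joint_vel': array([ 0.0007,  0.0011,  0.    ,  0.0007,  0.0007, -0.0014, -0.0014]), 'joint_torque': array([-4.00000e-04, -6.23280e+01,  2.38000e-02, -3.89863e+01,
       -6.16000e-02,  4.00000e-02,  2.00000e-04]), 'ee_pos': array([0.2123, 0.5874, 0.2407]), 'eef_rot': array([ 8.185e-01,  5.745e-01, -6.000e-04,  5.000e-04]), 'ft_force': array([-0.2298, -0.4499,  0.9004]), 'torque': array([-0.0049,  0.0211, -0.0211]), 'width': np.float64(0.0869)}
top {'fx': 445.531, 'fy': 445.531, 'cx': 256.0212, 'cy': 194.5885, 'R': [[0.0046, -1.0, 0.0051], [-0.9828, -0.0055, -0.1848], [0.1849, -0.0042, -0.9828]], 't': [-0.0198, 0.5534, 1.3541]}
scene {'fx': 419.5564, 'fy': 419.5564, 'cx': 254.1448, 'cy': 186.955, 'R': [[0.5399, 0.8416, -0.0102], [0.6864, -0.4472, -0.5735], [-0.4872, 0.3027, -0.8192]], 't': [-0.309, -0.3342, 1.3958]}
```

View pics/top0.png

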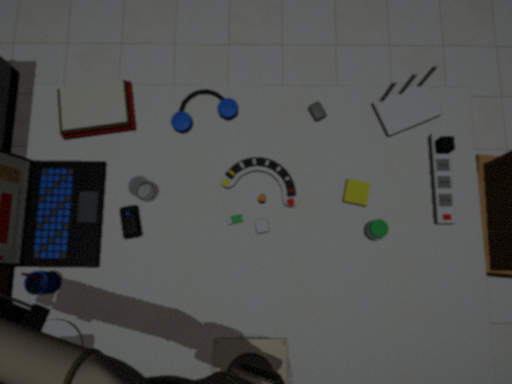

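View pics/scene0.png

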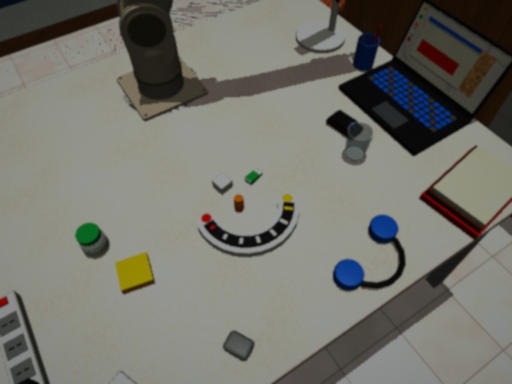

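Top view: red disc at about (291,202), yellow at about (227,183), the arc bulging up (+x) to about (260,160). Glue is at (262,198), eraser at (236,218) and adapter at (262,226). Next I measure the discs from both views.

```bash
cat > h.py <<'E'
from bench import *
import cv2,numpy as np
def ray(c,u,v,fish=False):
    x,y=(u-c["cx"])/c["fx"],(v-c["cy"])/c["fy"]
    if fish:
        r=np.hypot(x,y); k=np.sin(r)/r if r>1e-9 else 1; d=np.array([x*k,y*k,np.cos(r)])
    else: d=np.array([x,y,1.])
    R=np.array(c["R"]); return -R.T@np.array(c["t"]), R.T@d
def onplane(c,u,v,z,fish=False):
    o,d=ray(c,u,v,fish); return o+d*(z-o[2])/d[2]
def blobs(im,lo,hi,mina=4):
    hsv=cv2.cvtColor(im,cv2.COLOR_RGB2HSV); m=cv2.inRange(hsv,lo,hi)
    n,l,st,ce=cv2.connectedComponentsWithStats(m)
    return [(ce[i],st[i]) for i in range(1,n) if st[i][4]>=mina]
E
python3 - <<'E'
from h import *
for n,box in [("top",(210,145,310,240)),("scene",(190,165,310,265))]:
    im=cv2.imread(f"pics/{n}0.png")[:,:,::-1].copy(); c=get_calibration(n)
    x0,y0,x1,y1=box; sub=im[y0:y1,x0:x1].copy()
    for nm,lo,hi,z in [("red",(0,120,80),(6,255,255),.022),("red2",(172,120,60),(180,255,255),.022),("yel",(24,120,80),(34,255,255),.022),("or",(7,150,80),(20,255,255),.052),("grn",(45,120,50),(80,255,255),.014)]:
        for ce,st in blobs(sub,lo,hi):
            u,v=ce+[x0,y0]; print(n,nm,st[4],np.round([u,v],1),np.round(onplane(c,u,v,z),4))
E
```

```text
top red 34 [290.3 201.8] [ 0.5361 -0.1273  0.022 ]
top yel 8 [231.  171.9] [0.6338 0.0646 0.022 ]
top yel 32 [225.3 182.2] [0.5994 0.0825 0.022 ]
top or 27 [261.6 197.5] [ 0.5442 -0.0345  0.052 ]
top grn 53 [236.2 218.5] [0.4823 0.0459 0.014 ]
scene red 66 [206.1 217.9] [ 0.5395 -0.1251  0.022 ]
scene red 16 [212.2 226.6] [ 0.5703 -0.1247  0.022 ]
scene yel 59 [287.  197.8] [0.6021 0.0844 0.022 ]
scene yel 32 [287.8 207.6] [0.6283 0.0686 0.022 ]
scene or 52 [238.3 198.2] [ 0.5505 -0.0336  0.052 ]
scene grn 83 [252.1 176.2] [0.4866 0.0484 0.014 ]
```

The discs are 219 mm apart, against about 215 mm expected. That puts the centre near (0.547,-0.015) with yaw about -17°, so the tool's x already lies along the dimmer's y. I'll move over it and shut the gripper.

>>> {"name": "step_arm", "arguments": {"commands": [[-0.025, 0.029, 0, 0, 0, 0], [-0.025, 0.029, 0, 0, 0, 0], [-0.025, 0.029, 0, 0, 0, 0], [-0.025, 0.029, 0, 0, 0, 0], [-0.025, 0.029, 0, 0, 0, 0], [-0.025, 0.029, 0, 0, 0, 0], [-0.025, 0.029, 0, 0, 0, 0], [-0.025, 0.029, 0, 0, 0, 0], [-0.025, 0.029, 0, 0, 0, 0]], "gripper": 0, "grip_force": 10}}

```text
time: 1.0
ee_pos: [0.3818, 0.2859, 0.2414]
eef_rot: [0.818, 0.575, -0.0, -0.0]
ft_force: [0.7, -0.2, -0.2]
width: 0.023
```

>>> {"name": "step_arm", "arguments": {"commands": [[-0.025, 0.029, 0, 0, 0, 0], [-0.025, 0.029, 0, 0, 0, 0], [-0.025, 0.029, 0, 0, 0, 0], [-0.025, 0.029, 0, 0, 0, 0], [-0.025, 0.029, 0, 0, 0, 0], [-0.025, 0.029, 0, 0, 0, 0], [-0.025, 0.029, 0, 0, 0, 0], [-0.025, 0.029, 0, 0, 0, 0], [0, 0, 0, 0, 0, 0], [0, 0, 0, 0, 0, 0]]}}

```text
time: 2.0
ee_pos: [0.5315, 0.0199, 0.2411]
eef_rot: [0.819, 0.574, -0.0, -0.0]
ft_force: [0.4, 0.9, 0.5]
width: 0.0007
```

Run:
```python
from h import *
s=read_state(); print(s["time"],s["ee_pos"],s["eef_rot"],s["width"],s["ft_force"])
c=get_calibration("wrist"); im=camera("wrist"); cv2.imwrite("pics/w1.png",im[:,:,::-1]); np.save("w1.npy",c,allow_pickle=True)
R=np.array(c["R"]); print(c["fx"],c["cx"],c["cy"],-R.T@np.array(c["t"]),R.round(3).tolist())
```

```text
2.0 [0.53151576 0.01988983 0.2410875 ] [ 8.19024209e-01  5.73758765e-01 -4.38480772e-04 -1.78449440e-04] 0.0007171924789246887 [0.38418003 0.87703135 0.5320093 ]
297.3186396354542 256.4320612511995 195.26472458656653 [0.46617425 0.04453043 0.38380391] [[0.341, 0.94, 0.0], [0.908, -0.33, 0.257], [0.241, -0.088, -0.966]]
```

View pics/w1.png

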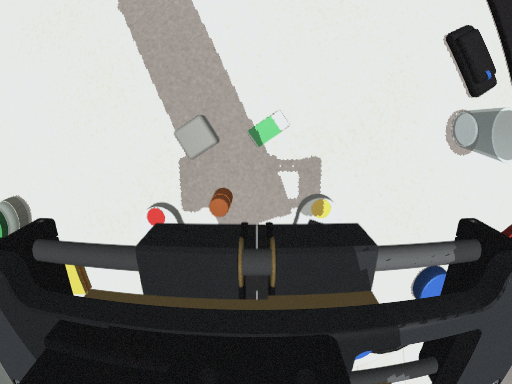

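Wrist view: the dimmer's ends (red at 156,216; yellow at 320,208) show just above the gripper, which hides the arc. Shifting along tool +y will uncover it.

>>> {"name": "step_arm", "arguments": {"commands": [[-0.006, 0.04, 0, 0, 0, 0], [-0.006, 0.04, 0, 0, 0, 0], [-0.006, 0.04, 0, 0, 0, 0], [-0.006, 0.04, 0, 0, 0, 0], [0, 0, 0, 0, 0, 0], [0, 0, 0, 0, 0, 0]]}}

```text
time: 2.65
ee_pos: [0.6738, -0.0553, 0.2403]
eef_rot: [0.818, 0.575, -0.001, -0.001]
ft_force: [0.7, 0.2, -0.1]
width: 0.0006
```

Run:
```python
from h import *
s=read_state(); print(s["time"],s["ee_pos"],s["eef_rot"],s["width"],s["ft_force"])
c=get_calibration("wrist"); im=camera("wrist"); cv2.imwrite("pics/w2.png",im[:,:,::-1]); np.save("w2.npy",c,allow_pickle=True)
```

```text
2.65 [ 0.6738381  -0.05534423  0.24033915] [ 8.18260749e-01  5.74846436e-01 -7.40555504e-04 -6.11077399e-04] 0.000559735596959338 [ 0.67982342  0.21183684 -0.13937618]
```

View pics/w2.png

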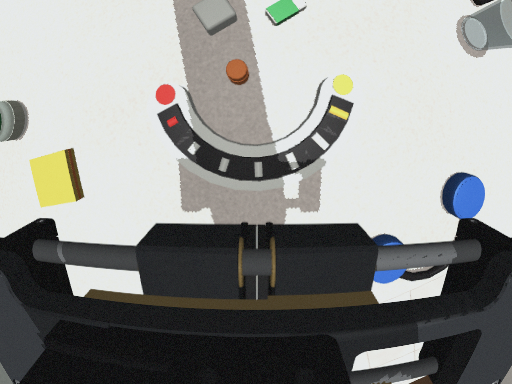

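All 7 marks are visible: red (172,121), white (194,148), (224,165), (258,170), (292,160), (320,141), yellow (339,112). Discs are at (166,94) and (343,84).

```bash
cat >> h.py <<'E'
def fitdimmer(im,c,px,disc):
    hsv=cv2.cvtColor(im,cv2.COLOR_RGB2HSV); v=hsv[:,:,2]; P=[]
    for (u,w) in px:
        u0,w0=u-13,w-13; sub=v[w0:w0+27,u0:u0+27]
        n,l,st,ce=cv2.connectedComponentsWithStats((sub>100).astype(np.uint8))
        i=min([i for i in range(1,n) if st[i][4]>15],key=lambda i:np.hypot(*(ce[i]-13)))
        P.append(onplane(c,*(ce[i]+[u0,w0]),.0315,True)[:2]); print((u,w),np.round(ce[i]+[u0,w0],1),st[i][4],P[-1].round(4))
    P=np.array(P); A=np.radians(22*(np.arange(7)-3)); M=.11*np.c_[np.cos(A),np.sin(A)]
    mp,mm=P.mean(0),M.mean(0); U,_,Vt=np.linalg.svd((M-mm).T@(P-mp)); Rr=(U@Vt).T
    t=mp-Rr@mm; yaw=np.arctan2(Rr[1,0],Rr[0,0])
    print("det",np.linalg.det(Rr),"centre",t.round(4),"yaw",np.degrees(yaw).round(2),"resid mm",(1000*(P-(M@Rr.T+t))).round(1).tolist())
    x,y=np.c_[2*P,np.ones(7)][:, :2].T; s=np.linalg.lstsq(np.c_[2*P,np.ones(7)],(P**2).sum(1),rcond=None)[0]
    print("free circle centre",s[:2].round(4),"r",np.sqrt(s[2]+s[0]**2+s[1]**2).round(4))
    for d in disc: print("disc",onplane(c,*d,.022,True).round(4))
    return t,yaw
E
python3 - <<'E'
from h import *
im=cv2.imread("pics/w2.png")[:,:,::-1].copy(); c=np.load("w2.npy",allow_pickle=True).item()
px=[(172,121),(194,148),(224,165),(258,170),(292,160),(320,141),(339,112)]
t,yaw=fitdimmer(im,c,px,[(165.5,94),(343,84.5)])
from scipy.spatial.transform import Rotation as Ro
s=read_state(); Rt=Ro.from_quat(s["eef_rot"]).as_matrix()
A=np.radians(22*(np.arange(7)-3))+yaw; W=t+.11*np.c_[np.cos(A),np.sin(A)]
print(W.round(4).tolist()); D=np.c_[W-s["ee_pos"][:2],np.zeros(7)]@Rt; print("tool offsets",D[:,:2].round(4).tolist())
E
```

```text
(172, 121) [172.1 121.3] 83 [ 0.5752 -0.1266]
(194, 148) [192.9 147.9] 96 [ 0.6148 -0.1142]
(224, 165) [223.3 164.2] 103 [ 0.6464 -0.0867]
(258, 170) [258.  169.1] 108 [ 0.6662 -0.0496]
(292, 160) [291.7 160.2] 142 [ 0.6696 -0.008 ]
(320, 141) [320.1 140.6] 162 [0.6583 0.0322]
(339, 112) [342.1 114.3] 250 [0.6364 0.0685]
det 1.0000000000000002 centre [ 0.5615 -0.0168] yaw -17.24 resid mm [[0.8, -0.5], [0.4, -0.9], [-0.3, -0.3], [-0.4, -0.1], [-1.5, -0.3], [-1.4, -0.5], [2.4, 2.6]]
free circle centre [ 0.5569 -0.0153] r 0.1138
disc [ 0.539  -0.1249  0.022 ]
disc [0.6021 0.0845 0.022 ]
[[0.5744, -0.1261], [0.6144, -0.1133], [0.6467, -0.0864], [0.6665, -0.0494], [0.6711, -0.0077], [0.6597, 0.0327], [0.634, 0.0659]]
tool offsets [[-0.1006, -0.0691], [-0.075, -0.0358], [-0.0388, -0.0146], [0.0027, -0.0084], [0.0435, -0.0182], [0.0777, -0.0426], [0.1002, -0.0781]]
```

```bash
cat > m.py <<'E'
from h import *
from scipy.spatial.transform import Rotation as Ro
im=cv2.imread("pics/w2.png")[:,:,::-1].copy(); c=np.load("w2.npy",allow_pickle=True).item()
P=np.array([onplane(c,u,v,.0315,True)[:2] for u,v in [(172.1,121.3),(192.9,147.9),(223.3,164.2),(258,169.1),(291.7,160.2),(320.1,140.6)]])
sub=im[98:130,322:358].copy()
b=max(blobs(sub,(22,120,80),(36,255,255)),key=lambda b:b[1][4]); print("yellow",b[0]+[322,98],b[1])
P=np.r_[P,[onplane(c,*(b[0]+[322,98]),.0315,True)[:2]]]
A=np.radians(22*(np.arange(7)-3)); M=.11*np.c_[np.cos(A),np.sin(A)]
mp,mm=P.mean(0),M.mean(0); U,_,Vt=np.linalg.svd((M-mm).T@(P-mp)); Rr=(U@Vt).T; t=mp-Rr@mm
W=M@Rr.T+t
print(t.round(4),np.degrees(np.arctan2(Rr[1,0],Rr[0,0])).round(2),(1000*(P-W)).round(1).tolist())
s=read_state(); Rt=Ro.from_quat(s["eef_rot"]).as_matrix()
print(W.round(4).tolist()); print((np.c_[W-s["ee_pos"][:2],np.zeros(7)]@Rt)[:,:2].round(4).tolist(), Rt.round(4).tolist())
np.save("dim.npy",np.r_[t,np.arctan2(Rr[1,0],Rr[0,0])])
E
python3 m.py
```

```text
yellow [338.44370861 112.22516556] [  7   7  20  15 151]
[ 0.5607 -0.0182] -16.63 [[0.4, 0.7], [0.2, -0.2], [-0.3, 0.1], [0.1, 0.0], [-0.7, -0.1], [-0.1, -0.1], [0.3, -0.5]]
[[0.5748, -0.1273], [0.6146, -0.1141], [0.6466, -0.0869], [0.6661, -0.0497], [0.6702, -0.0079], [0.6584, 0.0324], [0.6323, 0.0653]]
[[-0.1016, -0.0684], [-0.0756, -0.0354], [-0.0392, -0.0145], [0.0024, -0.0088], [0.0431, -0.019], [0.077, -0.0438], [0.0991, -0.0794]] [[0.3385, 0.941, -0.001], [0.941, -0.3385, 0.0009], [0.0005, -0.0012, -1.0]]
```

Fit residuals are at most 0.8 mm and the discs agree across the three views to about 4 mm. Next I go above mark1.

>>> {"name": "step_arm", "arguments": {"commands": [[-0.0203, -0.0137, 0.02, 0, 0, 0], [-0.0203, -0.0137, 0.02, 0, 0, 0], [-0.0203, -0.0137, 0.03, 0, 0, 0], [-0.0203, -0.0137, 0.04, 0, 0, 0], [-0.0203, -0.0136, 0.04, 0, 0, 0], [0, 0, 0.02, 0, 0, 0], [0, 0, 0, 0, 0, 0], [0, 0, 0, 0, 0, 0], [0, 0, 0, 0, 0, 0]]}}

```text
time: 3.6
ee_pos: [0.5765, -0.1276, 0.0735]
eef_rot: [0.818, 0.575, 0.001, 0.001]
ft_force: [-0.8, -0.1, 0.8]
width: 0.0003
```

```bash
cat > q.py <<'E'
from h import *
from scipy.spatial.transform import Rotation as Ro
d=np.load("dim.npy"); A=np.radians(22*(np.arange(7)-3))+d[2]; W=d[:2]+.11*np.c_[np.cos(A),np.sin(A)]
s=read_state(); Rt=Ro.from_quat(s["eef_rot"]).as_matrix()
tip=s["ee_pos"]+.019*Rt[:,2]; r=tip[:2]-d[:2]
print("t",s["time"],"tip",tip.round(4),"r",np.hypot(*r).round(4),"ang",(np.degrees(np.arctan2(r[1],r[0])-d[2])).round(2),"F",s["ft_force"].round(2),"tilt",Rt[:,2].round(4),"vel",np.abs(s["joint_vel"]).max().round(3))
print((np.c_[W-tip[:2],np.zeros(7)]@Rt)[:,:2].round(4).tolist())
E
python3 q.py
python3 - <<'E'
from h import *
a=[]
im=camera("scene"); cv2.imwrite("pics/s1.png",cv2.resize(im[150:280,170:330],None,fx=4,fy=4,interpolation=cv2.INTER_CUBIC)[:,:,::-1])
E
```

```text
t 3.6 tip [ 0.5766 -0.1276  0.0545] r 0.1106 ang -65.1 F [-0.79 -0.12  0.78] tilt [ 3.2e-03  5.0e-04 -1.0e+00] vel 0.005
[[-0.0003, -0.0018], [0.0256, 0.0312], [0.062, 0.0521], [0.1036, 0.0578], [0.1443, 0.0476], [0.1782, 0.0228], [0.2004, -0.0128]]
```

View pics/s1.png

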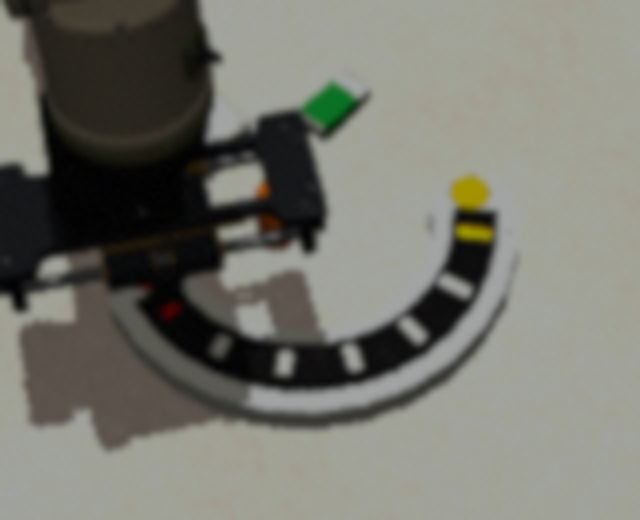

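The gripper is directly over the red mark (170,310 in the crop) and the other marks are clear. I descend in steps.

>>> {"name": "step_arm", "arguments": {"commands": [[0, -0.002, 0.01, 0, 0, 0], [0, 0, 0.006, 0, 0, 0], [0, 0, 0.003, 0, 0, 0], [0, 0, 0, 0, 0, 0], [0, 0, 0, 0, 0, 0], [0, 0, 0, 0, 0, 0]]}}

```text
time: 4.25
ee_pos: [0.5734, -0.128, 0.0527]
eef_rot: [0.819, 0.574, 0.0, 0.0]
ft_force: [-0.7, -0.4, 0.2]
width: 0.0004
```

```bash
python3 q.py
```

```text
t 4.25 tip [ 0.5734 -0.128   0.0337] r 0.1106 ang -66.77 F [-0.71 -0.44  0.22] tilt [ 3.e-04  0.e+00 -1.e+00] vel 0.003
[[0.0012, 0.0011], [0.0272, 0.034], [0.0636, 0.0549], [0.1052, 0.0605], [0.1459, 0.0502], [0.1797, 0.0254], [0.2018, -0.0103]]
```

>>> {"name": "step_arm", "arguments": {"commands": [[0.0005, 0.0005, 0.0015, 0, 0, 0], [0, 0, 0.001, 0, 0, 0], [0, 0, 0.001, 0, 0, 0], [0, 0, 0, 0, 0, 0], [0, 0, 0, 0, 0, 0]]}}

```text
time: 4.75
ee_pos: [0.5741, -0.1277, 0.0492]
eef_rot: [0.818, 0.575, 0.0, 0.0]
ft_force: [0.7, -0.2, 2.1]
width: 0.0009
```

```bash
python3 q.py
```

```text
t 4.75 tip [ 0.5741 -0.1277  0.0302] r 0.1103 ang -66.37 F [ 0.66 -0.2   2.08] tilt [ 5.e-04  0.e+00 -1.e+00] vel 0.003
[[0.0006, 0.0005], [0.0266, 0.0335], [0.063, 0.0543], [0.1046, 0.06], [0.1453, 0.0497], [0.1791, 0.0248], [0.2012, -0.0108]]
```

Contact gave 2.1 N at 30.2 mm, against about 1.9 N expected. I'll press about 1.5 mm more and work out the arc rows.

>>> {"name": "step_arm", "arguments": {"commands": [[0.0004, 0.0004, 0.001, 0, 0, 0], [0, 0, 0.0005, 0, 0, 0], [0, 0, 0, 0, 0, 0], [0, 0, 0, 0, 0, 0]]}}

```text
time: 5.15
ee_pos: [0.5742, -0.1276, 0.0475]
eef_rot: [0.819, 0.574, -0.0, -0.0]
ft_force: [-1.8, -1.1, 3.3]
width: 0.0005
```

```bash
python3 q.py
python3 - <<'E'
import numpy as np
d=np.load("dim.npy"); a=np.radians(np.arange(-66,66.1,2.75))+d[2]; P=.11*np.c_[np.cos(a),np.sin(a)]
th=np.radians(70.15); X=np.array([np.cos(th),np.sin(th)]); Y=np.array([X[1],-X[0]])
S=np.diff(P,axis=0)@np.c_[X,Y]
for k in range(6): print(k+1,S[8*k:8*k+8].round(4).tolist())
E
```

```text
t 5.15 tip [ 0.5742 -0.1276  0.0285] r 0.1102 ang -66.31 F [-1.82 -1.08  3.31] tilt [-3.e-04 -1.e-04 -1.e+00] vel 0.001
[[0.0005, 0.0004], [0.0265, 0.0334], [0.0629, 0.0542], [0.1045, 0.0599], [0.1452, 0.0496], [0.179, 0.0247], [0.2011, -0.011]]
1 [[0.0025, 0.0046], [0.0027, 0.0045], [0.003, 0.0044], [0.0032, 0.0042], [0.0034, 0.0041], [0.0036, 0.0039], [0.0037, 0.0037], [0.0039, 0.0035]]
2 [[0.0041, 0.0034], [0.0042, 0.0032], [0.0044, 0.0029], [0.0045, 0.0027], [0.0046, 0.0025], [0.0048, 0.0023], [0.0049, 0.0021], [0.005, 0.0018]]
3 [[0.005, 0.0016], [0.0051, 0.0013], [0.0052, 0.0011], [0.0052, 0.0008], [0.0052, 0.0006], [0.0053, 0.0003], [0.0053, 0.0001], [0.0053, -0.0002]]
4 [[0.0053, -0.0004], [0.0052, -0.0007], [0.0052, -0.0009], [0.0051, -0.0012], [0.0051, -0.0014], [0.005, -0.0017], [0.0049, -0.0019], [0.0048, -0.0021]]
5 [[0.0047, -0.0024], [0.0046, -0.0026], [0.0045, -0.0028], [0.0043, -0.003], [0.0042, -0.0032], [0.004, -0.0034], [0.0039, -0.0036], [0.0037, -0.0038]]
6 [[0.0035, -0.004], [0.0033, -0.0041], [0.0031, -0.0043], [0.0029, -0.0044], [0.0027, -0.0046], [0.0025, -0.0047], [0.0022, -0.0048], [0.002, -0.0049]]
```

Force is 3.3 N at 28.5 mm, so mark1 is pressed about 3 mm. Now I slide to mark2.

>>> {"name": "step_arm", "arguments": {"commands": [[0.0025, 0.0046, 0, 0, 0, 0], [0.0027, 0.0045, 0, 0, 0, 0], [0.003, 0.0044, 0, 0, 0, 0], [0.0032, 0.0042, 0, 0, 0, 0], [0.0034, 0.0041, 0, 0, 0, 0], [0.0036, 0.0039, 0, 0, 0, 0], [0.0037, 0.0037, 0, 0, 0, 0], [0.0039, 0.0035, 0, 0, 0, 0], [0, 0, 0, 0, 0, 0], [0, 0, 0, 0, 0, 0]]}}

```text
time: 6.15
ee_pos: [0.6152, -0.1135, 0.0479]
eef_rot: [0.818, 0.575, 0.001, 0.0]
ft_force: [2.6, 0.5, 2.6]
width: 0.0004
```

```bash
python3 q.py
```

```text
t 6.15 tip [ 0.6152 -0.1135  0.0289] r 0.1098 ang -43.57 F [2.56 0.46 2.64] tilt [ 2.e-03  5.e-04 -1.e+00] vel 0.007
[[-0.0267, -0.0334], [-0.0008, -0.0004], [0.0357, 0.0205], [0.0773, 0.0262], [0.1179, 0.0159], [0.1518, -0.0089], [0.1739, -0.0446]]
```

```bash
cat > chk.py <<'E'
from h import *
for n,box in [("top",(210,145,310,240)),("scene",(190,165,310,265))]:
    x0,y0,x1,y1=box
    for tag,im in [("before",cv2.imread(f"pics/{n}0.png")[:,:,::-1]),("now",camera(n))]:
        sub=im[y0:y1,x0:x1].copy()
        for nm,lo,hi in [("red",(0,120,80),(6,255,255)),("yel",(24,120,80),(34,255,255)),("glue",(7,150,80),(20,255,255)),("eraser",(45,120,50),(80,255,255))]:
            print(n,tag,nm,[((ce+[x0,y0]).round(1).tolist(),int(st[4])) for ce,st in blobs(sub,lo,hi)])
E
python3 chk.py; python3 -c "
from h import *
for _ in range(4):
    camera('top'); print(read_state()['ft_force'].round(2), read_state()['ee_pos'].round(4))"
```

```text
top before red [([290.3, 201.8], 34)]
top before yel [([231.0, 171.9], 8), ([225.3, 182.2], 32)]
top before glue [([261.6, 197.5], 27)]
top before eraser [([236.2, 218.5], 53)]
top now red []
top now yel [([231.3, 172.4], 11), ([225.3, 182.3], 31)]
top now glue []
top now eraser [([236.1, 218.6], 52)]
scene before red [([206.1, 217.9], 66), ([212.2, 226.6], 16)]
scene before yel [([287.0, 197.8], 59), ([287.8, 207.6], 32)]
scene before glue [([238.3, 198.2], 52)]
scene before eraser [([252.1, 176.2], 83)]
scene now red []
scene now yel [([286.9, 197.9], 60), ([288.2, 208.4], 34)]
scene now glue [([239.5, 197.5], 26)]
scene now eraser [([252.2, 176.2], 83)]
[2.16 1.21 2.07] [ 0.6148 -0.1136  0.0479]
[2.76 1.39 3.13] [ 0.6147 -0.1137  0.0478]
[2.17 0.65 2.15] [ 0.6145 -0.1138  0.0478]
[2.24 0.81 3.24] [ 0.6144 -0.1138  0.0477]
```

The discs and eraser sit where they were, so the dimmer hasn't moved. I continue to mark3 and mark4.

>>> {"name": "step_arm", "arguments": {"commands": [[0.0041, 0.0034, 0, 0, 0, 0], [0.0042, 0.0032, 0, 0, 0, 0], [0.0044, 0.0029, 0, 0, 0, 0], [0.0045, 0.0027, 0, 0, 0, 0], [0.0046, 0.0025, 0, 0, 0, 0], [0.0048, 0.0023, 0, 0, 0, 0], [0.0049, 0.0021, 0, 0, 0, 0], [0.005, 0.0018, 0, 0, 0, 0], [0, 0, 0, 0, 0, 0], [0, 0, 0, 0, 0, 0], [0, 0, 0, 0, 0, 0]]}}

```text
time: 7.55
ee_pos: [0.6469, -0.086, 0.0478]
eef_rot: [0.818, 0.575, 0.001, -0.0]
ft_force: [2.1, 1.1, 2.4]
width: 0.0004
```

```bash
python3 q.py; python3 chk.py | grep "now yel"
```

```text
t 7.55 tip [ 0.6469 -0.086   0.0288] r 0.1096 ang -21.54 F [2.07 1.09 2.45] tilt [ 0.0014  0.0011 -1.    ] vel 0.003
[[-0.0633, -0.0538], [-0.0374, -0.0208], [-0.0009, 0.0001], [0.0407, 0.0058], [0.0813, -0.0045], [0.1152, -0.0293], [0.1373, -0.065]]
top now yel [([231.3, 172.4], 11), ([225.4, 182.3], 31)]
scene now yel [([286.9, 197.9], 60), ([288.2, 208.4], 34)]
```

Mark3 is at 2.5 N and the dimmer is still. Next is mark4.

>>> {"name": "step_arm", "arguments": {"commands": [[0.0047, 0.0016, 0, 0, 0, 0], [0.005, 0.0013, 0, 0, 0, 0], [0.0051, 0.0011, 0, 0, 0, 0], [0.0051, 0.0008, 0, 0, 0, 0], [0.0052, 0.0006, 0, 0, 0, 0], [0.0052, 0.0003, 0, 0, 0, 0], [0.0052, 0.0001, 0, 0, 0, 0], [0.0053, -0.0001, 0, 0, 0, 0], [0, 0, 0, 0, 0, 0], [0, 0, 0, 0, 0, 0], [0, 0, 0, 0, 0, 0]]}}

```text
time: 8.75
ee_pos: [0.6659, -0.0493, 0.0477]
eef_rot: [0.818, 0.575, 0.001, -0.0]
ft_force: [0.5, 2.1, 2.6]
width: 0.0003
```

```bash
python3 q.py; python3 chk.py | grep "now yel"
```

```text
t 8.75 tip [ 0.6659 -0.0492  0.0287] r 0.1097 ang 0.19 F [0.53 2.1  2.58] tilt [ 8.0e-04  1.4e-03 -1.0e+00] vel 0.004
[[-0.1043, -0.0592], [-0.0784, -0.0262], [-0.0419, -0.0054], [-0.0003, 0.0003], [0.0404, -0.0099], [0.0742, -0.0347], [0.0964, -0.0704]]
top now yel [([231.3, 172.4], 11), ([225.3, 182.3], 31)]
scene now yel [([285.5, 195.5], 16)]
```

Next is mark5.

>>> {"name": "step_arm", "arguments": {"commands": [[0.0052, -0.0003, 0, 0, 0, 0], [0.0051, -0.0006, 0, 0, 0, 0], [0.0052, -0.0009, 0, 0, 0, 0], [0.0051, -0.0012, 0, 0, 0, 0], [0.0051, -0.0014, 0, 0, 0, 0], [0.005, -0.0017, 0, 0, 0, 0], [0.0049, -0.0019, 0, 0, 0, 0], [0.0048, -0.0021, 0, 0, 0, 0], [0, 0, 0, 0, 0, 0], [0, 0, 0, 0, 0, 0], [0, 0, 0, 0, 0, 0]]}}

```text
time: 9.95
ee_pos: [0.6697, -0.0077, 0.0475]
eef_rot: [0.818, 0.575, 0.0, -0.001]
ft_force: [0.0, 2.7, 3.4]
width: 0.0004
```

```bash
python3 q.py; python3 chk.py | grep "now"
```

```text
t 9.95 tip [ 0.6697 -0.0077  0.0285] r 0.1096 ang 22.12 F [0.02 2.69 3.35] tilt [ 0.      0.0016 -1.    ] vel 0.003
[[-0.1447, -0.0488], [-0.1187, -0.0158], [-0.0823, 0.0051], [-0.0407, 0.0108], [-0.0, 0.0005], [0.0339, -0.0243], [0.056, -0.06]]
top now red [([290.3, 201.9], 35)]
top now yel []
top now glue []
top now eraser []
scene now red [([206.0, 217.7], 61), ([212.0, 227.5], 18)]
scene now yel [([289.8, 208.6], 20)]
scene now glue [([238.0, 198.0], 52)]
scene now eraser [([251.8, 176.1], 70)]
```

>>> {"name": "step_arm", "arguments": {"commands": [[0.0047, -0.0024, 0, 0, 0, 0], [0.0046, -0.0025, 0, 0, 0, 0], [0.0045, -0.0027, -0.0002, 0, 0, 0], [0.0043, -0.0029, 0, 0, 0, 0], [0.0042, -0.0032, 0, 0, 0, 0], [0.004, -0.0034, 0, 0, 0, 0], [0.0039, -0.0036, 0, 0, 0, 0], [0.0037, -0.0038, 0, 0, 0, 0], [0, 0, 0, 0, 0, 0], [0, 0, 0, 0, 0, 0], [0, 0, 0, 0, 0, 0]]}}

```text
time: 11.15
ee_pos: [0.6579, 0.0322, 0.0476]
eef_rot: [0.818, 0.575, 0.0, -0.001]
ft_force: [-0.3, 2.5, 2.9]
width: 0.0005
```

```bash
python3 q.py; python3 chk.py | grep "now red"
```

```text
t 11.15 tip [0.6579 0.0323 0.0286] r 0.1095 ang 44.06 F [-0.29  2.45  2.93] tilt [-6.0e-04  1.3e-03 -1.0e+00] vel 0.003
[[-0.1783, -0.0241], [-0.1523, 0.0089], [-0.1159, 0.0298], [-0.0743, 0.0355], [-0.0336, 0.0252], [0.0003, 0.0004], [0.0224, -0.0353]]
top now red [([290.2, 201.9], 36)]
scene now red [([206.0, 217.7], 62), ([212.0, 227.5], 18)]
```

>>> {"name": "step_arm", "arguments": {"commands": [[0.0036, -0.0039, 0, 0, 0, 0], [0.0034, -0.004, 0, 0, 0, 0], [0.0031, -0.0042, 0, 0, 0, 0], [0.0029, -0.0044, 0, 0, 0, 0], [0.0027, -0.0046, 0, 0, 0, 0], [0.0025, -0.0046, 0, 0, 0, 0], [0.0022, -0.0047, 0, 0, 0, 0], [0.002, -0.0049, 0, 0, 0, 0], [0, 0, 0, 0, 0, 0], [0, 0, 0, 0, 0, 0], [0, 0, 0, 0, 0, 0]]}}

```text
time: 12.35
ee_pos: [0.632, 0.0651, 0.0475]
eef_rot: [0.818, 0.575, -0.0, -0.001]
ft_force: [-1.7, 2.4, 3.3]
width: 0.0005
```

```bash
python3 q.py; python3 chk.py | grep "now"
python3 - <<'E'
from h import *
im=camera("scene"); cv2.imwrite("pics/s2.png",cv2.resize(im[150:280,190:350],None,fx=4,fy=4,interpolation=cv2.INTER_CUBIC)[:,:,::-1])
E
```

```text
t 12.35 tip [0.632  0.0651 0.0285] r 0.1097 ang 66.05 F [-1.67  2.44  3.34] tilt [-0.0013  0.001  -1.    ] vel 0.002
[[-0.2004, 0.0115], [-0.1744, 0.0444], [-0.138, 0.0653], [-0.0964, 0.071], [-0.0557, 0.0607], [-0.0218, 0.0359], [0.0003, 0.0002]]
top now red [([290.2, 201.8], 38)]
top now yel []
top now glue [([261.6, 197.7], 27)]
top now eraser []
scene now red [([206.0, 217.7], 62), ([212.0, 227.5], 18)]
scene now yel []
scene now glue [([238.2, 198.8], 60)]
scene now eraser [([251.8, 174.7], 46)]
```

View pics/s2.png

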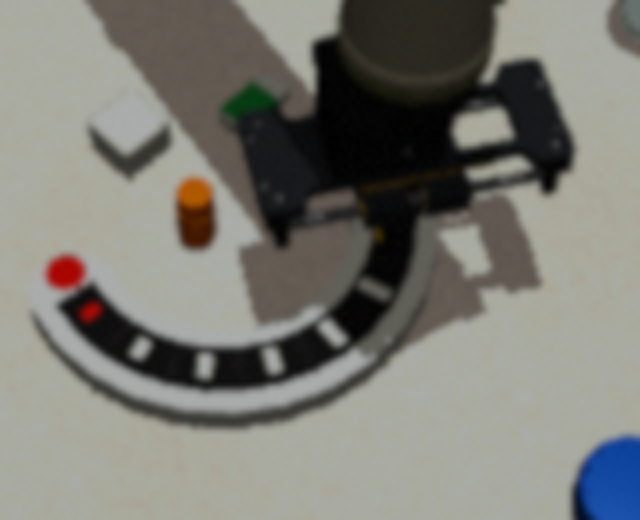

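The picture shows the fingertips on the yellow end with a sliver of yellow at (378,233). The dimmer, glue, eraser and adapter are unmoved. The 3.3 N fits a mark pressed 3 mm; the bare strip would give about 2 N. Handing in.

```bash
python3 -c "
from bench import *
print(close_job()); s=read_state(); print(s['time'],s['ee_pos'],s['ft_force'])"
```

```text
the job is handed in; nothing more can be done
None
the job is handed in; nothing more can be done
```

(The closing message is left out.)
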